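# Set each espresso cup on the saucer of its own colour

### The arm

A 6-joint arm with a two-finger parallel gripper is mounted at the origin on the work surface. World frame = base frame: x ahead of the robot, y to its left, z up, the work surface at z = 0. Lengths are in mm, angles in degrees, forces in N, time in s.
With the tool pointing down it reaches from about 325 to 775 mm from the base axis. Payload 9.3 kg.
Tool frame: the origin (TCP) lies between the finger pads; the fingertips stand 17 mm ahead of it and the grasp point (between the pads) lies 2 mm behind it; y points along the fingers, z is the direction in which the jaws open and shut, and the axes are right-handed (so a half turn about y gives the same grasp; the last joint's range is limited). The gripper opens to 85 mm and grips with 20 to 120 N. Pads are 22 mm wide; open, the fingers measure 114 mm over their backs; the gripper's body (76 mm by 85 mm) begins 54 mm behind the grasp point. The pads swing forward as they close: fully open they stand 13 mm farther back than shut.
Start: joints at [-74.061, 14.817, 1.232, 76.415, 0, 81.257], TCP at [229.672, -499.747, 248.279] pointing down, gripper open.
Joint ranges: [-174.27, 174.27], [-52.1, 104.24], [-59.71, 78.15], [-110.17, 111.67], [-87.03, 83.33], [-180, 180]. Speed limits (degrees/s): [127.2, 127.2, 159.86, 180, 180, 180].

### API

Orientations are given as [roll, pitch, yaw] about the fixed x, y, z axes, in that order (R = Rz(yaw) Ry(pitch) Rx(roll)).
In Python, from rig import bot, vision, finish_job gives the robot as it stands. The module is installed in compiled form; this text tells all that it offers.
- The arm moves only by the shell command python3 -m handwheel 'ROWS' [FORCE]. ROWS is JSON, a list of rows, each a list of 3 entries, a list of its own where there are three numbers: the shift along the tool's x, y, z in units of 30 mm (1.0 is 30 mm), then the turn about the tool's y in degrees, then the finger opening in mm, from 0 to 85.4. In form: [[[tx, ty, tz], twist, fingers], ...]. A call has 1 to 12 rows; each row is the pose to reach, as a shift and turn from the pose commanded when the call began, along the tool's axes at that moment; what a row does not reach only later rows make up. A row lasts 1/10 s, in which the tool goes at most 50 mm and 8.59 degrees, less where a joint would pass 70% of its speed; a pose out of reach is approached as far as the arm can. A call with a gripper value outside its range is refused whole. The fingers move at their own pace and stop on an object; FORCE is the grip in N (left out, the last holds). Time passes only in rows, so rows that repeat a pose let the fingers close. It gives the time, the measured TCP pose, the force and the opening at its end, in the units of the state.
- bot.get_state(): the state, without advancing time (a new reading comes with each control period).
- vision.snapshot(name): name is "scene" or "top" or "wrist"; returns (picture, depth): 480x640x3 uint8, blue, green, red; 480x640 float32, mm along the optical axis (not along the pixel's ray), 0 where there is no reading.
- vision.camera_info(name): a dict with "camera_matrix" (3x3 intrinsics, pixels), "R" (3x3) and "t" (3): a world point X has camera coordinates R X + t; the wrist camera has in their place "T_tool_cam" (4x4, takes a point from camera to tool coordinates, whose origin is the TCP and whose axes are the tool frame's). Camera axes: x right, y down, z forward; pixel columns grow to the right and rows downward; lengths in mm; the calibration is good to about 2 mm. A picture is of the moment at which its call begins: read the wrist's pose just before it. camera_info takes no time and is no camera call.
- finish_job(): hands the job in, once; it reports no verdict.
The state is a dict: "time": time; "joint_positions": joint angles; "qvel": joint speeds; "tau": joint torques, N m; "tool_pos": TCP position; "eef_rot": TCP orientation; "ft_force": force on the tool from outside, world axes, zero at the start; "moment": the same for the moment, N m; "width": finger opening in mm.
Only numpy, scipy, OpenCV 4.12 (cv2) and the standard library are available. Lean on these libraries where they do the work, as an engineer would, in place of code of your own. Each camera call takes 0.05 s, during which the arm holds its last target.

### The job

Get the espresso set ready on the kitchen worktop: stand each of the four cups upright in the middle of the saucer of its own colour. Set each cup down gently without dropping it, leave the saucers where they lie, and don't disturb the salt pot or the pepper tin.

Things in the scene. Friction and masses are not known exactly. Their poses are not given: they have to be found in the camera images.
- cup_black: charcoal black espresso cup, upright, loose, about 0.16 kg. Body 56 mm diameter, 60 mm high, straight-sided above 12 mm, foot 46 mm across, open top, wall 3.5 mm. Origin: centre of the foot's underside; z up along the axis. A loop handle reaches out along +y to 51 mm from the axis, 16 to 51 mm above the foot: pinch the body from above across its x axis. Any yaw at the start.
- cup_white: off-white espresso cup, upright, loose, about 0.16 kg. Body 56 mm diameter, 60 mm high, straight-sided above 12 mm, foot 46 mm across, open top, wall 3.5 mm. Origin: centre of the foot's underside; z up along the axis. A loop handle reaches out along +y to 51 mm from the axis, 16 to 51 mm above the foot: pinch the body from above across its x axis. Any yaw at the start.
- cup_yellow: mustard yellow espresso cup, upright, loose, about 0.16 kg. Body 56 mm diameter, 60 mm high, straight-sided above 12 mm, foot 46 mm across, open top, wall 3.5 mm. Origin: centre of the foot's underside; z up along the axis. A loop handle reaches out along +y to 51 mm from the axis, 16 to 51 mm above the foot: pinch the body from above across its x axis. Any yaw at the start.
- cup_blue: dark blue espresso cup, upright, loose, about 0.16 kg. Body 56 mm diameter, 60 mm high, straight-sided above 12 mm, foot 46 mm across, open top, wall 3.5 mm. Origin: centre of the foot's underside; z up along the axis. A loop handle reaches out along +y to 51 mm from the axis, 16 to 51 mm above the foot: pinch the body from above across its x axis. Any yaw at the start.
- saucer_black: charcoal black round saucer lying flat on the worktop, loose, about 0.22 kg, 114 mm outside diameter, 14 mm high at the rim. Flat well in the middle, about 68 mm across, its floor 6 mm above the worktop; a sloping rim around it. Origin: centre of the underside; z up. The charcoal black cup belongs in its well.
- saucer_white: off-white round saucer lying flat on the worktop, loose, about 0.22 kg, 114 mm outside diameter, 14 mm high at the rim. Flat well in the middle, about 68 mm across, its floor 6 mm above the worktop; a sloping rim around it. Origin: centre of the underside; z up. The off-white cup belongs in its well.
- saucer_yellow: mustard yellow round saucer lying flat on the worktop, loose, about 0.22 kg, 114 mm outside diameter, 14 mm high at the rim. Flat well in the middle, about 68 mm across, its floor 6 mm above the worktop; a sloping rim around it. Origin: centre of the underside; z up. The mustard yellow cup belongs in its well.
- saucer_blue: dark blue round saucer lying flat on the worktop, loose, about 0.22 kg, 114 mm outside diameter, 14 mm high at the rim. Flat well in the middle, about 68 mm across, its floor 6 mm above the worktop; a sloping rim around it. Origin: centre of the underside; z up. The dark blue cup belongs in its well.
- salt_pot: small marble salt pot with wooden lid and knob, 50 mm diameter, 56 mm high, loose bystander standing among the cups and saucers. Origin: centre of the underside; z up.
- pepper_tin: small plain copper pepper tin with a domed steel lid, 48 mm diameter, 58 mm high, loose bystander standing among the cups and saucers. Origin: centre of the underside; z up.
Things that resemble listed ones, but are neither listed nor needed, are in the scene too. Of the things that look like the cup_blue, the smaller one is meant. Of the things that look like the cup_black, take the one that is farthest to the robot's left at the start.

How it is judged (in metres and radians):
At the end, for the whole second after the job is handed in: Each cup stands upright (within 0.1 rad), at rest, in the well of the saucer of its own colour, its axis within 12 mm of the saucer's centre and its foot on the well's floor (3 to 10 mm above the saucer's underside); each saucer lies flat on the worktop within 30 mm of where it started (horizontal distance between cup_black and saucer_black below 0.012 m and z of cup_black in the frame of saucer_black between 0.003 and 0.01 m and angle between each of cup_black, saucer_black, cup_white, saucer_white, cup_yellow, saucer_yellow, cup_blue, saucer_blue's own z axis and vertical below 0.1 rad and height (world z) of each of saucer_black, saucer_white, saucer_yellow, saucer_blue below 0.006 m and distance of each of saucer_black, saucer_white, saucer_yellow, saucer_blue from where it was at the start of the episode below 0.03 m and linear speed of each of cup_black, saucer_black, cup_white, saucer_white, cup_yellow, saucer_yellow, cup_blue, saucer_blue below 0.02 m/s and angular speed of each of cup_black, cup_white, cup_yellow, cup_blue below 0.3 rad/s and horizontal distance between cup_white and saucer_white below 0.012 m and z of cup_white in the frame of saucer_white between 0.003 and 0.01 m and horizontal distance between cup_yellow and saucer_yellow below 0.012 m and z of cup_yellow in the frame of saucer_yellow between 0.003 and 0.01 m and horizontal distance between cup_blue and saucer_blue below 0.012 m and z of cup_blue in the frame of saucer_blue between 0.003 and 0.01 m); the robot touches nothing.
It fails at once if a saucer is pushed or carried more than 30 mm from where it lay (distance of any of saucer_black, saucer_white, saucer_yellow, saucer_blue from where it was at the start of the episode above 0.03 m).
It fails at once if a cup is dropped or knocked flying (moves over 0.6 m/s, as in a fall of about 2 cm, with no finger on it) ((linear speed of cup_black above 0.6 m/s and contact force between the fingers and cup_black below 0.01 N) or (linear speed of cup_white above 0.6 m/s and contact force between the fingers and cup_white below 0.01 N) or (linear speed of cup_yellow above 0.6 m/s and contact force between the fingers and cup_yellow below 0.01 N) or (linear speed of cup_blue above 0.6 m/s and contact force between the fingers and cup_blue below 0.01 N)).
It fails at once if the salt pot is moved more than 20 mm or tipped (distance of salt_pot from where it was at the start of the episode above 0.02 m or angle between salt_pot's own z axis and vertical above 0.3 rad).
It fails at once if the pepper tin is moved more than 20 mm or tipped (distance of pepper_tin from where it was at the start of the episode above 0.02 m or angle between pepper_tin's own z axis and vertical above 0.3 rad).
It also fails if it takes over 112 s, if anything falls off the work surface, if the arm or the gripper's body presses on something with over 40 N, if the wrist force passes 120 N, or if a joint passes its speed limit or range.

## Working session

There is one attempt and no reset: what is moved stays moved. The work goes in short steps, Python scripts to look and compute and a shell command to move; the robot and the scene stay as the last step left them, time stands still between calls to the robot, and variables do not carry over. Pictures are saved under pics/ and viewed, and the job is handed in when it is done.

```bash
mkdir -p pics
python3 - <<'E'
from rig import bot, vision
import cv2,numpy as np
print(bot.get_state())
for n in ["scene","top"]:
    p,d=vision.snapshot(n); cv2.imwrite(f"pics/{n}0.png",p); np.save(f"{n}0.npy",d)
    print(n,vision.camera_info(n))
print(vision.camera_info("wrist"))
E
```

```text
{'time': 0.0, 'joint_positions': array([-7.40607955e+01,  1.48517967e+01,  1.18904713e+00,  7.64151258e+01,
       -5.71854111e-04,  8.12570695e+01]), 'qvel': array([-0.09616487, -0.03313246,  0.00474511,  0.08223895, -0.04030752,
       -0.07040004]), 'tau': array([-9.47555272e-04, -5.55642164e+01,  3.44526386e+01,  1.36285581e-02,
       -2.21489854e-04, -1.37508624e-05]), 'tool_pos': array([ 229.59605468, -499.50141389,  247.65144839]), 'eef_rot': array([-9.00770575e+01,  1.12719661e-02, -1.55317872e+02]), 'ft_force': array([ 0.1270643 ,  0.11203166, -0.69965997]), 'moment': array([ 0.02046905,  0.0264795 , -0.02355555]), 'width': 85.26095651368504}
scene {'camera_matrix': array([[494.33665233,   0.        , 316.99226782],
       [  0.        , 494.33665233, 236.54525831],
       [  0.        ,   0.        ,   1.        ]]), 'R': array([[-0.42199982,  0.90645423,  0.01602777],
       [ 0.70781528,  0.34046733, -0.61893419],
       [-0.56649244, -0.24984542, -0.7852793 ]]), 't': array([ 268.19840149, -378.03776029, 1318.88225432])}
top {'camera_matrix': array([[445.58735713,   0.  
[... 162 characters left out ...]
98,  0.00399976],
       [-0.97001109,  0.09462579, -0.22388491],
       [ 0.22242685, -0.02582144, -0.97460738]]), 't': array([ 28.57665241, 558.27884514, 743.68726593])}
{'camera_matrix': array([[374.24235252,   0.        , 323.06404942],
       [  0.        , 374.24235252, 237.42177923],
       [  0.        ,   0.        ,   1.        ]]), 'T_tool_cam': array([[ 1.85561525e-04,  9.56641118e-01,  2.91269184e-01,
        -7.45209962e+01],
       [ 1.75583176e-04, -2.91269215e-01,  9.56641110e-01,
        -1.25618090e+02],
       [ 9.99999967e-01, -1.26373815e-04, -2.22018446e-04,
        -5.17286419e-01],
       [ 0.00000000e+00,  0.00000000e+00,  0.00000000e+00,
         1.00000000e+00]])}
```

View pics/top0.png

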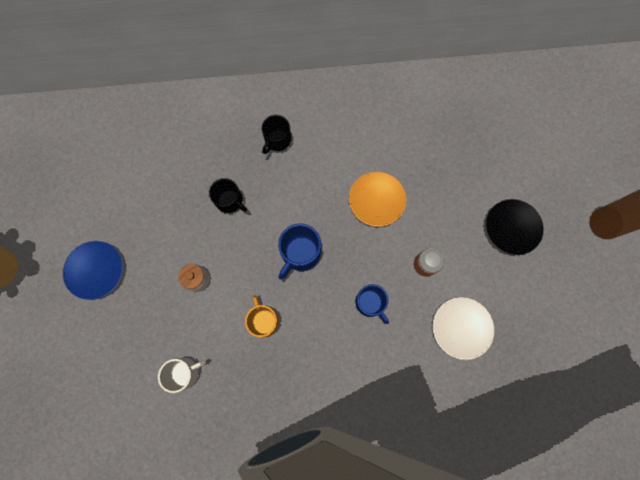

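View pics/scene0.png

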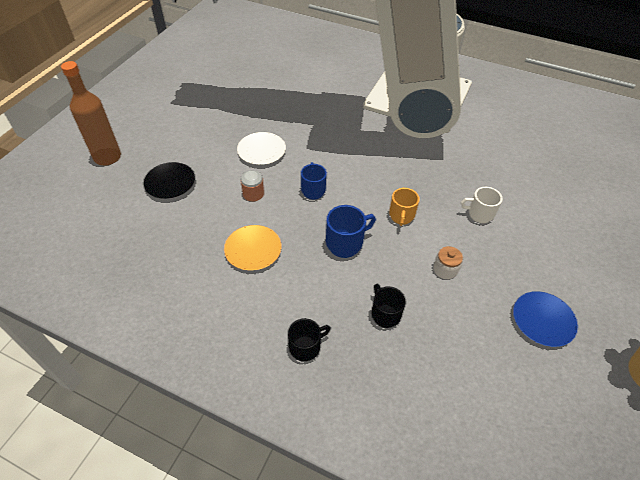

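```bash
cat > h.py <<'E'
from rig import bot, vision
import cv2,numpy as np
from scipy.optimize import least_squares
from scipy.spatial.transform import Rotation as Ro
def cloud(n,p,d,pose=None):
    i=vision.camera_info(n);K=i["camera_matrix"]
    v,u=np.mgrid[0:480,0:640]
    P=np.stack([(u-K[0,2])/K[0,0]*d,(v-K[1,2])/K[1,1]*d,d],-1)
    if n=="wrist":
        T=i["T_tool_cam"]; P=P@T[:3,:3].T+T[:3,3]
        P=P@Ro.from_euler('xyz',pose[1],degrees=True).as_matrix().T+pose[0]
    else: P=(P-i["t"])@i["R"]
    P[d<=0]=np.nan
    return P
def circ(x,y,r=None,f=3):
    c=[np.median(x),np.median(y)]
    if r is None:
        s=least_squares(lambda q:np.hypot(x-q[0],y-q[1])-q[2],c+[40],loss='soft_l1',f_scale=f)
    else: s=least_squares(lambda q:np.hypot(x-q[0],y-q[1])-r,c,loss='soft_l1',f_scale=f)
    return s.x,np.median(np.abs(s.fun))
E
python3 - <<'E'
from h import *
S={"top":dict(cblk=(227,196),dblk=(277,130),bigblue=(300,247),cblu=(372,300),cyel=(262,321),cwht=(175,376),sblu=(94,270),syel=(378,199),sblk=(514,227),swht=(464,328),salt=(191,277),pep=(430,262)),
"scene":dict(cblk=(388,306),dblk=(305,340),bigblue=(346,230),cblu=(314,181),cyel=(404,206),cwht=(485,205),sblu=(545,320),syel=(253,248),sblk=(170,181),swht=(262,149),salt=(448,262),pep=(252,186))}
for n in S:
    p=cv2.imread(f"pics/{n}0.png");d=np.load(n+"0.npy");P=cloud(n,p,d)
    z=P[...,2]
    # table level
    m=(np.abs(z)<12); print(n,"table med",np.nanmedian(z[m]),np.nanstd(z[m]))
    for k,(u,v) in S[n].items():
        w=45; Q=P[max(0,v-w):v+w,max(0,u-w):u+w].reshape(-1,3)
        Q=Q[~np.isnan(Q[:,0])]
        c0=P[v,u]
        if np.isnan(c0[0]): print(k,'nan');continue
        zb=3 if k[0]=='s' and k!='salt' else 8
        Q=Q[(Q[:,2]>zb)&(np.hypot(*(Q[:,:2]-c0[:2]).T)<75)]
        s='%-8s seed %s n%d zmax %.0f '%(k,c0.round(0),len(Q),np.percentile(Q[:,2],98))
        if zb==3:
            q,e=circ(*Q[Q[:,2]>9.5][:,:2].T); 
        else:
            T=Q[Q[:,2]>np.percentile(Q[:,2],98)-6]; q,e=circ(*T[:,:2].T)
        print(s,q.round(1),'e%.1f'%e)
E
```

```text
top table med -0.246739954716682 2.1736332680017614
cblk     seed [675. 154.   6.] n731 zmax 61  [664.8 149.1  26. ] e0.9
dblk     seed [808.  45.   4.] n795 zmax 61  [785.5  43.4  26. ] e1.0
bigblue  seed [558.  19.   6.] n1197 zmax 84  [547.5  16.3  35.6] e1.2
cblu     seed [ 443. -107.    7.] n508 zmax 61  [ 440.1 -102.5   26. ] e0.9
cyel     seed [424. 101.   7.] n510 zmax 62  [422.7  96.3  26. ] e0.9
cwht     seed [342. 265.   6.] n823 zmax 61  [345.8 248.3  26. ] e1.0
sblu     seed [551. 413.   7.] n2751 zmax 15  [551.3 411.9  50.3] e3.2
syel     seed [ 640. -144.    6.] n2414 zmax 15  [ 639.1 -142.    50.5] e3.1
sblk     seed [ 556. -400.    8.] n2526 zmax 15  [ 557.1 -399.3   50.6] e3.1
swht     seed [ 375. -272.    5.] n2938 zmax 15  [ 375.9 -268.    50.6] e3.1
salt     seed [511. 216.  56.] n658 zmax 57  [515.7 218.4   5.1] e1.3
pep      seed [ 496. -214.   57.] n635 zmax 58  [ 501.8 -218.9   13. ] e3.6
scene table med -0.6825263057580362 2.178652019949148
cblk     seed [648. 150.   6.] n1047 zmax 61  [668.3 151.5  26. ] e1.0
dblk     seed [774.  41.   3.] n1080 zmax 61  [788.8  45.7  26. ] e0.9
bigblue  seed [522.  12.  14.] n1865 zmax 83  [551.   18.6  35.6] e1.3
cblu     seed [462. -89.  57.] n786 zmax 60  [ 443.  -100.5   26.2] e1.0
cyel     seed [448. 105.  58.] n896 zmax 61  [426.4  98.   26.3] e1.0
cwht     seed [375. 251.  60.] n944 zmax 60  [348.9 250.6  26. ] e1.1
sblu     seed [551. 418.   4.] n2650 zmax 15  [553.6 413.7  50.8] e2.9
syel     seed [ 638. -140.    4.] n1974 zmax 15  [ 640.9 -140.3   50.8] e3.0
sblk     seed [ 556. -397.    6.] n1415 zmax 15  [ 559.1 -397.2   50.9] e2.9
swht     seed [ 374. -266.    5.] n1170 zmax 14  [ 378.2 -266.6   51.1] e3.0
salt     seed [533. 222.  44.] n688 zmax 56  [517.8 220.8   5.5] e1.0
pep      seed [ 521. -205.   44.] n556 zmax 57  [ 505.1 -217.3   13.6] e3.6
```

Run:
```python
from h import *
C=dict(cblk=(666.5,150.3),cblu=(441.5,-101.5),cyel=(424.5,97.2),cwht=(347.3,249.5))
off={"top":(-1.6,-1),"scene":(1.6,1)}
from rig import bot
s=bot.get_state();R=Ro.from_euler('xyz',s['eef_rot'],degrees=True).as_matrix();print(R.round(3))
jaw=np.degrees(np.arctan2(R[1,2],R[0,2]));print('jaw',jaw)
for n in off:
    p=cv2.imread(f"pics/{n}0.png");d=np.load(n+"0.npy");P=cloud(n,p,d).reshape(-1,3)
    P=P[~np.isnan(P[:,0])]
    for k,c in C.items():
        D=P[:,:2]-np.array(c)-off[n];r=np.hypot(*D.T)
        m=(r>34)&(r<56)&(P[:,2]>14)&(P[:,2]<56)
        a=D[m]/r[m][:,None]; v=a.mean(0);h=np.degrees(np.arctan2(v[1],v[0]))
        print(n,k,m.sum(),'handle %.1f conc %.3f rmax %.0f'%(h,np.hypot(*v),r[m].max()),'twist',[round(((jaw-(h-90))+90)%180-90,1)])
    m=(P[:,2]>60)&(P[:,1]<-450)&(P[:,0]>350); print('bottle',np.percentile(P[m],[2,50,98],axis=0).round(0) if m.sum() else 0)
```

```text
[[-0.909 -0.     0.418]
 [-0.418  0.001 -0.909]
 [-0.    -1.    -0.001]]
jaw -65.31717684903336
top cblk 43 handle -131.1 conc 0.999 rmax 49 twist [np.float64(-24.2)]
top cblu 45 handle -150.9 conc 0.999 rmax 49 twist [np.float64(-4.4)]
top cyel 40 handle 13.0 conc 0.999 rmax 49 twist [np.float64(11.7)]
top cwht 51 handle -70.1 conc 0.999 rmax 50 twist [np.float64(-85.2)]
bottle [[ 516. -576.   62.]
 [ 543. -555.   98.]
 [ 574. -551.  141.]]
scene cblk 45 handle -129.4 conc 0.999 rmax 50 twist [np.float64(-25.9)]
scene cblu 5 handle -150.2 conc 0.999 rmax 46 twist [np.float64(-5.2)]
scene cyel 43 handle 13.5 conc 0.999 rmax 50 twist [np.float64(11.2)]
scene cwht 56 handle -68.9 conc 0.999 rmax 50 twist [np.float64(-86.4)]
bottle [[ 531. -594.   64.]
 [ 561. -567.  145.]
 [ 581. -550.  239.]]
```

```bash
cat > go.py <<'E'
import sys
from h import *
# go.py x y z psi -> needed shift units and twist
x,y,z,psi=map(float,sys.argv[1:5])
s=bot.get_state();R=Ro.from_euler('xyz',s['eef_rot'],degrees=True).as_matrix()
D=np.array([x,y,z])-s['tool_pos'];j=np.degrees(np.arctan2(R[1,2],R[0,2]))
print('t%.1f'%s['time'],'pos',s['tool_pos'].round(1),'jaw %.1f'%j,'tilt',R[:,1].round(3),'q',s['joint_positions'].round(0),'F',s['ft_force'].round(1),'w%.1f'%s['width'])
print('shift',(R.T@D/30).round(2),'twist %.1f'%((j-psi+180)%360-180),'dist %.0f'%np.linalg.norm(D))
E
python3 -m handwheel '[[[-12,3.33,-9.1],-92,85],[[-12,3.33,-9.1],-92,85],[[-12,3.33,-9.1],-92,85],[[-12,3.33,-9.1],-92,85],[[-12,3.33,-9.1],-92,85],[[-12,3.33,-9.1],-92,85],[[-12,3.33,-9.1],-92,85],[[-12,3.33,-9.1],-92,85],[[-12,3.33,-9.1],-92,85],[[-12,3.33,-9.1],-92,85],[[-12,3.33,-9.1],-92,85],[[-12,3.33,-9.1],-92,85]]' 40; python3 go.py 441.5 -101.5 148 119.5
```

```text
time: 1.3
tool_pos: [442.8, -100.5, 148.0]
eef_rot: [-90.0, 0.0, -63.1]
ft_force: [-0.9, -0.5, 0.1]
width: 85.0
t1.3 pos [ 442.8 -100.5  148. ] jaw 26.9 tilt [-0.001  0.    -1.   ] q [-23.   9. -22.  59.  -0.  40.] F [-0.9 -0.5  0.1] w85.0
shift [ 0.01 -0.   -0.05] twist -92.6 dist 2
```

```bash
python3 -m handwheel '[[[0,0,0],-93,85],[[0,0,0],-93,85],[[0,0,0],-93,85],[[0,0,0],-93,85],[[0,0,0],-93,85],[[0,0,0],-93,85],[[0,0,0],-93,85],[[0,0,0],-93,85],[[0,0,0],-93,85],[[0,0,0],-93,85],[[0,0,0],-93,85],[[0,0,0],-93,85]]'; python3 go.py 441.5 -101.5 36 119.5
cat > look.py <<'E'
import sys
from h import *
nm=sys.argv[1]
s=bot.get_state();pose=(s['tool_pos'],s['eef_rot'])
p,d=vision.snapshot("wrist");cv2.imwrite(f"pics/{nm}.png",p)
P=cloud("wrist",p,d,pose).reshape(-1,3);P=P[~np.isnan(P[:,0])]
c=np.array([float(sys.argv[2]),float(sys.argv[3])])
zt=float(sys.argv[4]);rad=float(sys.argv[5])
m=(np.abs(P[:,2]-zt)<4)&(np.hypot(*(P[:,:2]-c).T)<rad)
print(m.sum(),*[x for x in circ(*P[m][:,:2].T)])
r=np.hypot(*(P[:,:2]-c).T)
m=(r>34)&(r<56)&(P[:,2]>14)&(P[:,2]<53);v=((P[m][:,:2]-c)/r[m][:,None]).mean(0);print('handle',np.degrees(np.arctan2(v[1],v[0])),m.sum())
E
python3 look.py w1 441.5 -101.5 59 40
```

```text
time: 2.5
tool_pos: [442.6, -101.9, 148.4]
eef_rot: [-90.0, 0.0, 29.5]
ft_force: [0.5, -0.7, -0.2]
width: 85.1
t2.5 pos [ 442.6 -101.9  148.4] jaw 119.5 tilt [-0.  0. -1.] q [-24.   9. -22.  59.  -0. -53.] F [ 0.5 -0.7 -0.2] w85.1
shift [-0.02  3.75  0.03] twist 0.0 dist 112
1815 [ 439.85431235 -100.63957269   25.83335068] 0.9238932710815142
handle -152.0708319789657 342
```

View pics/w1.png

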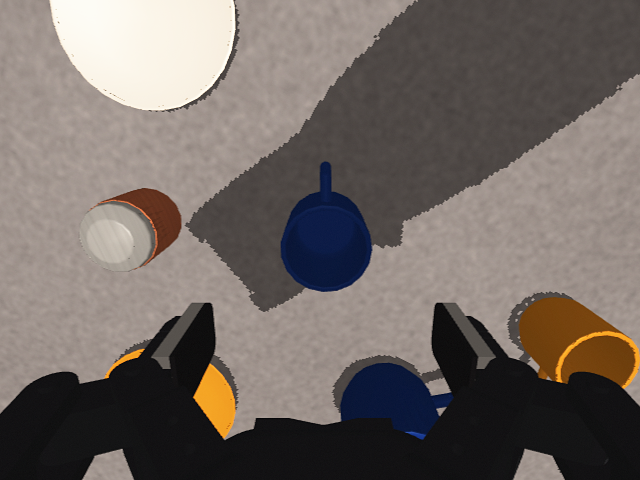

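Wrist view: blue cup centred at about (325,245) between the fingers at rows 305–380, handle pointing straight up the image; agreement with the fixed cameras ~1 mm. Descend and grip.

```bash
python3 -m handwheel '[[[-0.04,1,0],0,85],[[-0.04,2,0],0,85],[[-0.04,3,0],0,85],[[-0.04,3.5,0],0,85],[[-0.04,3.72,0],0,85],[[-0.04,3.72,0],0,85],[[-0.04,3.72,0],0,50],[[-0.04,3.72,0],0,45],[[-0.04,3.72,0],0,45],[[-0.04,3.72,0],0,45],[[-0.04,3.72,0],0,45],[[-0.04,3.72,0],0,45]]' 40; python3 go.py 552.4 412.8 160 119.5
```

```text
time: 3.75
tool_pos: [442.3, -102.2, 37.8]
eef_rot: [-90.1, -0.1, 29.7]
ft_force: [-1.2, -0.4, 6.3]
width: 54.0
t3.8 pos [ 442.3 -102.2   37.8] jaw 119.7 tilt [ 0.002 -0.001 -1.   ] q [-24.  15. -32.  42.   0. -53.] F [-1.2 -0.4  6.3] w54.0
shift [11.69 -4.08 13.09] twist 0.2 dist 541
```

```bash
python3 -m handwheel '[[[0,-0.6,0],0,45],[[0,-1.8,0],0,45],[[0,-3,0],0,45],[[0,-3.8,0],0,45],[[0,-4,0],0,45],[[0.7,-4,0.8],0,45],[[1.7,-4,1.9],0,45],[[2.7,-4,3],0,45],[[3.7,-4,4.1],0,45],[[4.7,-4,5.2],0,45],[[5.7,-4,6.3],0,45],[[6.2,-4,6.9],0,45]]'; python3 go.py 552.4 412.8 160 119.5
python3 - <<'E'
from h import *
p,d=vision.snapshot("wrist");cv2.imwrite("pics/w2.png",p)
E
```

```text
time: 4.95
tool_pos: [500.7, 173.0, 155.5]
eef_rot: [-89.9, 0.0, 29.8]
ft_force: [0.1, -0.3, -2.4]
width: 53.9
t5.0 pos [500.7 173.  155.5] jaw 119.8 tilt [-0.001  0.    -1.   ] q [ 10.  15. -12.  63.   0. -20.] F [ 0.1 -0.3 -2.4] w53.9
shift [ 5.47 -0.15  6.08] twist 0.3 dist 245
```

View pics/w2.png

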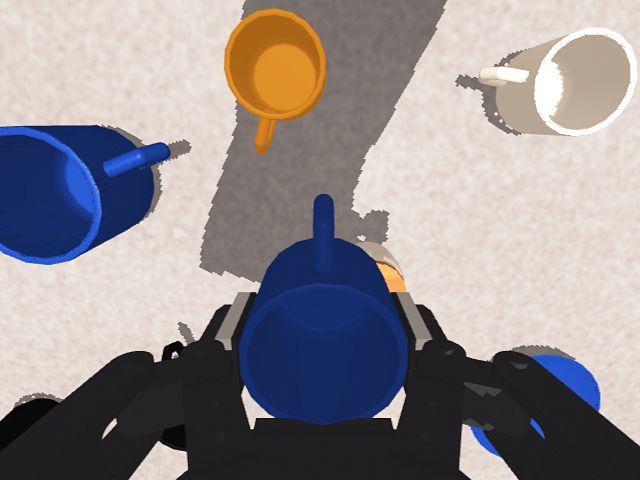

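Cup is held squarely (rim centred near (323,355)), well above everything. Continue.

```bash
python3 -m handwheel '[[[0.8,-0.1,0.9],0,45],[[1.8,-0.1,2],0,45],[[2.8,-0.1,3.1],0,45],[[3.8,-0.1,4.2],0,45],[[4.6,-0.1,5.1],0,45],[[5.2,-0.1,5.8],0,45],[[5.47,-0.1,6.08],0,45],[[5.47,-0.1,6.08],0,45],[[5.47,-0.1,6.08],0,45]]'; python3 go.py 552.4 412.8 43.5 119.5
cat > held.py <<'E'
# held cup rim + saucer under it from wrist cam: held.py name sx sy cupfoot_rimz_guess
from h import *
import sys
s=bot.get_state();pose=(s['tool_pos'],s['eef_rot']);t=s['tool_pos']
p,d=vision.snapshot("wrist");cv2.imwrite(f"pics/{sys.argv[1]}.png",p)
P=cloud("wrist",p,d,pose).reshape(-1,3);P=P[~np.isnan(P[:,0])]
r=np.hypot(*(P[:,:2]-t[:2]).T)
m=(r<35)&(P[:,2]>t[2]+5)&(P[:,2]<t[2]+32)
top=np.percentile(P[m][:,2],97);m&=P[:,2]>top-5
print('rim z-TCP %.1f'%(top-t[2]),circ(*P[m][:,:2].T,r=26),'TCP',t.round(1))
c=np.array([float(sys.argv[2]),float(sys.argv[3])]);r=np.hypot(*(P[:,:2]-c).T)
m=(r<70)&(P[:,2]>9.5)&(P[:,2]<18)
if m.sum()>50: print('saucer',m.sum(),circ(*P[m][:,:2].T,r=50.6))
E
python3 held.py w3 552.4 412.8
```

```text
time: 5.9
tool_pos: [552.8, 408.8, 158.9]
eef_rot: [-90.0, 0.1, 29.7]
ft_force: [-0.5, -0.4, -1.9]
width: 54.1
t5.9 pos [552.8 408.8 158.9] jaw 119.7 tilt [-0.001 -0.001 -1.   ] q [30. 30. 12. 72. -0. -0.] F [-0.5 -0.4 -1.9] w54.1
shift [0.06 3.85 0.12] twist 0.2 dist 115
rim z-TCP 25.0 (array([550.79899333, 408.39814432]), np.float64(1.0566242964709822)) TCP [552.8 408.8 158.9]
saucer 5083 (array([552.22199397, 414.76717581]), np.float64(3.122360372671494))
```

View pics/w3.png

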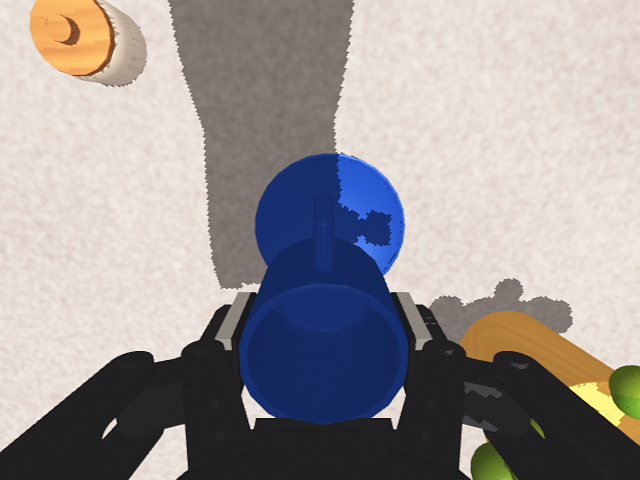

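```bash
python3 - <<'E'
from h import *
for n in ["top","scene"]:
    P=cloud(n,None,np.load(n+"0.npy")).reshape(-1,3);P=P[~np.isnan(P[:,0])]
    m=(P[:,2]>18)&(P[:,1]>470)&(P[:,0]>380)&(P[:,0]<720);Q=P[m];print(n,len(Q))
    if len(Q):
        print(np.percentile(Q,[1,50,99],axis=0).round(0)); r=np.hypot(Q[:,0]-552.4,Q[:,1]-412.8);i=r.argmin();print('nearest',r[i],Q[i])
E
python3 go.py 554.4 413.6 56 119.5
```

```text
top 394
[[540. 553.  18.]
 [570. 558.  38.]
 [605. 575.  62.]]
nearest 140.76381935179555 [566.97819665 552.80688919  61.47520654]
scene 182
[[562. 556.  18.]
 [588. 560.  32.]
 [605. 572.  52.]]
nearest 144.28549888580176 [577.3248796  554.91634517  50.3115152 ]
t6.0 pos [552.9 408.5 159.3] jaw 119.6 tilt [-0.001 -0.001 -1.   ] q [29. 30. 12. 72. -0. -0.] F [ 0.2 -0.2 -2.7] w54.2
shift [0.13 3.44 0.12] twist 0.1 dist 103
```

```bash
python3 -m handwheel '[[[0.06,0.6,0.06],0,45],[[0.13,1.6,0.12],0,45],[[0.13,2.5,0.12],0,45],[[0.13,3.1,0.12],0,45],[[0.13,3.44,0.12],0,45],[[0.13,3.44,0.12],0,45],[[0.13,3.6,0.12],0,45],[[0.13,3.7,0.12],0,45],[[0.13,3.75,0.12],0,45],[[0.13,3.75,0.12],0,45]]'; python3 go.py 554.4 413.6 42 119.5;python3 held.py w4 552.4 412.8
```

```text
time: 6.95
tool_pos: [554.7, 414.8, 47.5]
eef_rot: [-90.0, -0.0, 29.7]
ft_force: [-0.2, -0.2, -1.9]
width: 53.9
t7.0 pos [554.7 414.8  47.5] jaw 119.7 tilt [ 0.  0. -1.] q [30. 35.  3. 59.  0.  0.] F [-0.2 -0.2 -1.9] w53.9
shift [-0.03  0.18 -0.03] twist 0.2 dist 6
rim z-TCP 25.1 (array([552.68887238, 414.38130117]), np.float64(1.0585320797733893)) TCP [554.7 414.8  47.5]
saucer 14398 (array([548.92223499, 412.94965457]), np.float64(4.111356693299218))
```

View pics/w4.png

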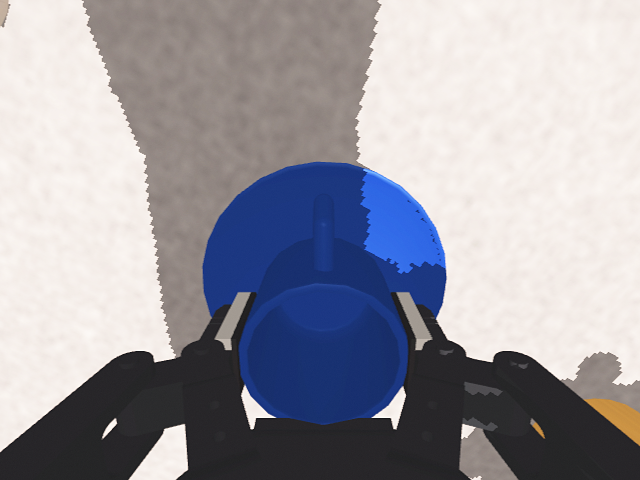

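```bash
python3 -m handwheel '[[[-0.03,0.06,-0.03],0,45],[[-0.03,0.12,-0.03],0,45],[[-0.03,0.16,-0.03],0,45],[[-0.03,0.16,-0.03],0,45]]'; python3 -m handwheel '[[[0,0.03,0],0,45],[[0,0.06,0],0,45],[[0,0.06,0],0,45]]'
```

```text
time: 7.4
tool_pos: [554.4, 413.5, 43.9]
eef_rot: [-90.0, -0.1, 29.7]
ft_force: [-3.8, -2.8, 9.2]
width: 54.0
time: 7.7
tool_pos: [554.4, 413.6, 43.8]
eef_rot: [-90.0, -0.1, 29.7]
ft_force: [-8.1, -5.1, 21.3]
width: 54.3
```

```bash
python3 -m handwheel '[[[0,-0.05,0],0,45],[[0,-0.05,0],0,45],[[0,-0.05,0],0,60],[[0,-0.05,0],0,70],[[0,-0.05,0],0,80],[[0,-0.05,0],0,85],[[0,-0.05,0],0,85],[[0,-0.05,0],0,85],[[0,-0.05,0],0,85]]'; python3 go.py 554 413 200 119.5
```

```text
time: 8.6
tool_pos: [554.3, 413.6, 42.1]
eef_rot: [-90.0, 0.0, 29.7]
ft_force: [-0.5, -0.2, -0.7]
width: 85.3
t8.6 pos [554.3 413.6  42.1] jaw 119.7 tilt [-0. -0. -1.] q [30. 35.  3. 58.  0.  0.] F [-0.5 -0.2 -0.7] w85.3
shift [-0.02 -5.26 -0.01] twist 0.2 dist 158
```

```bash
python3 -m handwheel '[[[0,-0.6,0],0,85],[[0,-1.6,0],0,85],[[0,-2.8,0],0,85],[[0,-4,0],0,85],[[0,-4,0],0,85]]'; python3 go.py 347.3 249.5 150 20.5
python3 - <<'E'
from h import *
p,d=vision.snapshot("top");cv2.imwrite("pics/t1.png",p)
p,d=vision.snapshot("wrist");cv2.imwrite("pics/w5.png",p)
E
```

```text
time: 9.1
tool_pos: [556.0, 414.6, 168.0]
eef_rot: [-90.0, -0.5, 29.7]
ft_force: [0.5, -0.1, 0.0]
width: 85.1
t9.1 pos [556.  414.6 168. ] jaw 119.7 tilt [ 0.007  0.004 -1.   ] q [30. 30. 14. 73.  0.  0.] F [ 0.5 -0.1  0. ] w85.1
shift [-8.77  0.52 -1.33] twist 99.2 dist 267
```

View pics/w5.png

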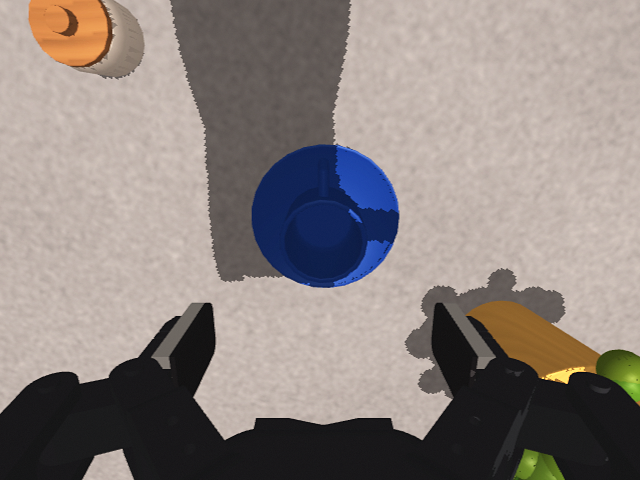

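Blue cup stands in its saucer (rim at (325,242)). On to white.

```bash
python3 -m handwheel '[[[-8.75,0.4,-1.3],99,85],[[-8.75,0.4,-1.3],99,85],[[-8.75,0.4,-1.3],99,85],[[-8.75,0.4,-1.3],99,85],[[-8.75,0.4,-1.3],99,85],[[-8.75,0.4,-1.3],99,85],[[-8.75,0.4,-1.3],99,85],[[-8.75,0.4,-1.3],99,85],[[-8.75,0.4,-1.3],99,85],[[-8.75,0.4,-1.3],99,85],[[-8.75,0.4,-1.3],99,85],[[-8.75,0.4,-1.3],99,85]]'; python3 -m handwheel '[[[0,0,0],0,85],[[0,0,0],0,85]]'; python3 look.py w6 347.3 249.5 59 40; python3 go.py 347.3 249.5 37 20.5
```

```text
time: 10.4
tool_pos: [344.8, 249.3, 148.9]
eef_rot: [-90.1, -0.0, -69.6]
ft_force: [-0.1, 0.0, -1.1]
width: 85.0
time: 10.6
tool_pos: [345.1, 249.5, 149.4]
eef_rot: [-90.1, -0.0, -69.2]
ft_force: [0.0, -0.2, -0.4]
width: 84.8
1780 [346.11815979 251.84374465  25.83713518] 0.9245438509729507
handle -70.22307158400552 109
t10.7 pos [345.3 249.5 149.6] jaw 20.8 tilt [-0.001 -0.    -1.   ] q [ 25.   6. -25.  59.   0.  94.] F [ 0.2  0.1 -1.1] w85.4
shift [0.02 3.75 0.07] twist 0.3 dist 113
```

View pics/w6.png

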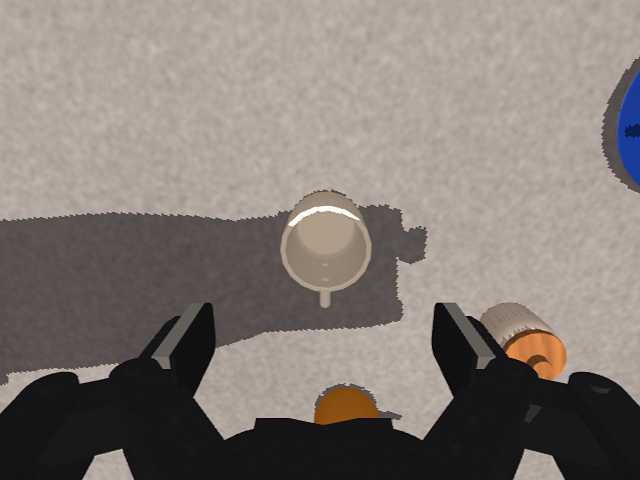

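```bash
python3 -m handwheel '[[[0,1,0.05],0,85],[[0,2,0.05],0,85],[[0,3,0.05],0,85],[[0,3.5,0.05],0,85],[[0,3.74,0.05],0,85],[[0,3.74,0.05],0,85],[[0,3.74,0.05],0,50],[[0,3.74,0.05],0,45],[[0,3.74,0.05],0,45],[[0,3.74,0.05],0,45],[[0,3.74,0.05],0,45],[[0,3.74,0.05],0,45]]' 40; python3 go.py 377 -267.3 160 20.5
```

```text
time: 11.85
tool_pos: [347.5, 250.5, 38.9]
eef_rot: [-89.9, 0.0, -69.3]
ft_force: [-1.3, 0.1, 5.8]
width: 54.2
t11.8 pos [347.5 250.5  38.9] jaw 20.7 tilt [ 0.002  0.001 -1.   ] q [ 25.  13. -35.  41.   0.  94.] F [-1.3  0.1  5.8] w54.2
shift [16.49 -4.05 -5.17] twist 0.2 dist 533
```

```bash
python3 -m handwheel '[[[0,-0.6,0],0,45],[[0,-1.8,0],0,45],[[0,-3,0],0,45],[[0,-3.8,0],0,45],[[0,-4,0],0,45],[[1,-4,-0.3],0,45],[[2.3,-4,-0.7],0,45],[[3.6,-4,-1.1],0,45],[[4.9,-4,-1.5],0,45],[[6.2,-4,-1.95],0,45],[[7.5,-4,-2.35],0,45],[[8.8,-4,-2.75],0,45]]'; python3 go.py 377 -267.3 160 20.5
```

```text
time: 13.05
tool_pos: [362.4, -27.4, 157.4]
eef_rot: [-90.0, 0.0, -69.3]
ft_force: [1.3, -0.2, -2.2]
width: 54.4
t13.1 pos [362.4 -27.4 157.4] jaw 20.7 tilt [-0.  0. -1.] q [-18.  -1. -31.  60.   0.  52.] F [ 1.3 -0.2 -2.2] w54.4
shift [ 7.65 -0.09 -2.37] twist 0.2 dist 240
```

```bash
python3 -m handwheel '[[[1.2,0,-0.4],0,45],[[2.5,0,-0.8],0,45],[[3.8,0,-1.2],0,45],[[5.1,0,-1.6],0,45],[[6.2,0,-1.95],0,45],[[7,0,-2.2],0,45],[[7.5,0,-2.35],0,45],[[7.65,0,-2.37],0,45],[[7.65,0,-2.37],0,45],[[7.65,0,-2.37],0,45]]'; python3 go.py 377 -267.3 56 20.5;  python3 held.py w7 377 -267.3
```

```text
time: 14.05
tool_pos: [377.5, -264.5, 157.8]
eef_rot: [-90.0, 0.0, -69.3]
ft_force: [0.5, 0.4, -0.7]
width: 54.0
t14.1 pos [ 377.5 -264.5  157.8] jaw 20.7 tilt [-0.     0.001 -1.   ] q [-45.   9. -20.  61.   0.  24.] F [ 0.5  0.4 -0.7] w54.0
shift [ 0.08  3.39 -0.05] twist 0.2 dist 102
rim z-TCP 25.1 (array([ 376.84894689, -262.52308377]), np.float64(1.1244911953781394)) TCP [ 377.5 -264.5  157.8]
saucer 5033 (array([ 376.61285394, -266.34883359]), np.float64(3.0841797574593386))
```

View pics/w7.png

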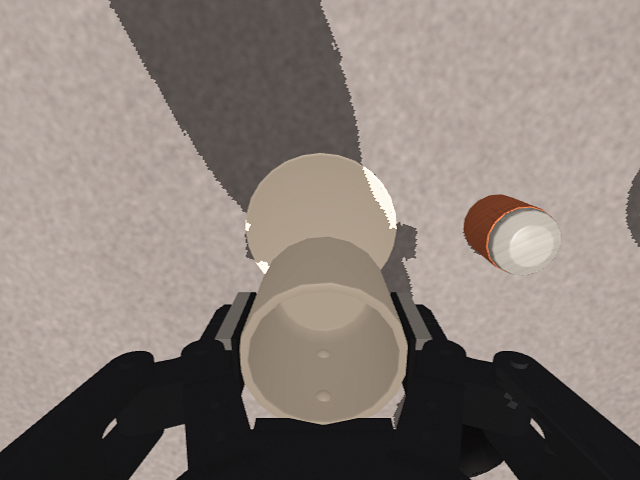

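```bash
python3 -m handwheel '[[[0.05,0.6,-0.03],0,45],[[0.1,1.6,-0.05],0,45],[[0.1,2.5,-0.05],0,45],[[0.1,3.1,-0.05],0,45],[[0.1,3.4,-0.05],0,45],[[0.1,3.55,-0.05],0,45],[[0.1,3.62,-0.05],0,45],[[0.1,3.66,-0.05],0,45],[[0.1,3.7,-0.05],0,45],[[0.1,3.73,-0.05],0,45],[[0.1,3.73,-0.05],0,45]]'; python3 held.py w8 377 -267.3
```

```text
time: 15.2
tool_pos: [377.3, -269.2, 46.3]
eef_rot: [-90.0, -0.0, -69.3]
ft_force: [0.1, -0.6, -1.4]
width: 54.0
rim z-TCP 25.0 (array([ 376.68683123, -267.09022809]), np.float64(1.1163683745769468)) TCP [ 377.3 -269.2   46.3]
saucer 14858 (array([ 374.81743442, -262.42455408]), np.float64(4.573702064440255))
```

```bash
python3 -m handwheel '[[[0,0.03,0],0,45],[[0,0.06,0],0,45],[[0,0.08,0],0,45],[[0,0.08,0],0,45]]'
```

```text
time: 15.65
tool_pos: [377.3, -269.2, 44.9]
eef_rot: [-90.0, -0.1, -69.3]
ft_force: [-4.6, 3.1, 19.2]
width: 53.7
```

```bash
python3 -m handwheel '[[[0,-0.05,0],0,45],[[0,-0.05,0],0,45],[[0,-0.05,0],0,60],[[0,-0.05,0],0,70],[[0,-0.05,0],0,80],[[0,-0.05,0],0,85],[[0,-0.05,0],0,85],[[0,-0.05,0],0,85],[[0,-0.05,0],0,85]]';  python3 -m handwheel '[[[0,-0.6,0],0,85],[[0,-1.6,0],0,85],[[0,-2.8,0],0,85],[[0,-3.9,0],0,85],[[0,-3.9,0],0,85]]'; python3 go.py 424.5 97.2 150 103.2;python3 - <<'E'
from h import *
p,d=vision.snapshot("wrist");cv2.imwrite("pics/w9.png",p)
E
```

```text
time: 16.55
tool_pos: [377.3, -269.1, 45.2]
eef_rot: [-90.0, 0.0, -69.3]
ft_force: [0.6, -0.1, 0.4]
width: 85.1
time: 17.05
tool_pos: [378.6, -270.4, 166.1]
eef_rot: [-89.8, -0.4, -69.3]
ft_force: [-0.2, 0.1, 0.1]
width: 85.2
t17.1 pos [ 378.6 -270.4  166.1] jaw 20.7 tilt [ 0.005 -0.005 -1.   ] q [-46.   9. -19.  62.   0.  23.] F [-0.2  0.1  0.1] w85.2
shift [-10.93   0.48   5.76] twist -82.5 dist 371
```

View pics/w9.png

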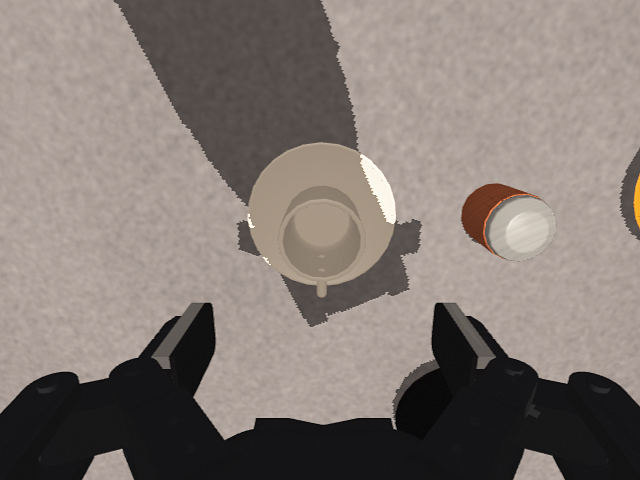

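White cup stands in its saucer (rim at (321,243)). Next yellow.

```bash
python3 -m handwheel '[[[-10.9,0.4,5.75],-82.5,85],[[-10.9,0.4,5.75],-82.5,85],[[-10.9,0.4,5.75],-82.5,85],[[-10.9,0.4,5.75],-82.5,85],[[-10.9,0.4,5.75],-82.5,85],[[-10.9,0.4,5.75],-82.5,85],[[-10.9,0.4,5.75],-82.5,85],[[-10.9,0.4,5.75],-82.5,85],[[-10.9,0.4,5.75],-82.5,85],[[-10.9,0.4,5.75],-82.5,85],[[-10.9,0.4,5.75],-82.5,85],[[-10.9,0.4,5.75],-82.5,85]]'; python3 -m handwheel '[[[0,0,0],0,85],[[0,0,0],0,85]]'; python3 look.py w10 424.5 97.2 59 40; python3 go.py 424.5 97.2 37 103.2
```

```text
time: 18.3
tool_pos: [422.7, 97.7, 149.4]
eef_rot: [-90.0, 0.1, 13.0]
ft_force: [-1.6, -0.1, -0.0]
width: 84.9
time: 18.5
tool_pos: [423.1, 97.6, 150.0]
eef_rot: [-90.0, 0.0, 13.1]
ft_force: [-0.2, 0.1, -0.1]
width: 85.0
1775 [422.43058002  98.93371312  25.82699086] 0.9200419639542332
handle 16.400428012844266 117
t18.6 pos [423.1  97.6 150.1] jaw 103.1 tilt [-0.  0. -1.] q [  2.   7. -24.  59.   0. -11.] F [-0.4  0.3  0.1] w85.0
shift [ 0.04  3.77 -0.02] twist -0.1 dist 113
```

View pics/w10.png

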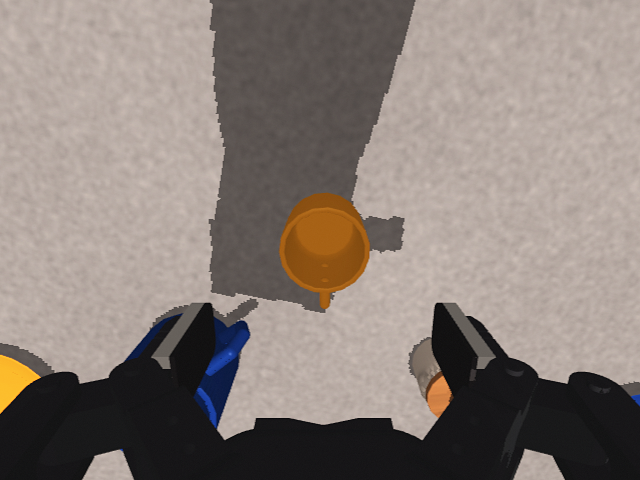

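```bash
python3 -m handwheel '[[[0.02,1,0],0,85],[[0.02,2,0],0,85],[[0.02,3,0],0,85],[[0.02,3.5,0],0,85],[[0.02,3.76,0],0,85],[[0.02,3.76,0],0,85],[[0.02,3.76,0],0,50],[[0.02,3.76,0],0,45],[[0.02,3.76,0],0,45],[[0.02,3.76,0],0,45],[[0.02,3.76,0],0,45],[[0.02,3.76,0],0,45]]' 40; python3 go.py 640 -141.2 165 103.2
```

```text
time: 19.75
tool_pos: [424.4, 97.9, 38.4]
eef_rot: [-90.0, -0.1, 13.2]
ft_force: [-0.7, -0.8, 7.2]
width: 53.8
t19.8 pos [424.4  97.9  38.4] jaw 103.2 tilt [ 0.002  0.    -1.   ] q [  2.  14. -34.  42.   0. -11.] F [-0.7 -0.8  7.2] w53.8
shift [ 5.19 -4.21 -9.4 ] twist -0.0 dist 346
```

```bash
python3 -m handwheel '[[[0,-0.6,0],0,45],[[0,-1.8,0],0,45],[[0,-3,0],0,45],[[0,-4,0],0,45],[[0,-4.2,0],0,45],[[0.5,-4.2,-0.9],0,45],[[1.1,-4.2,-2],0,45],[[1.7,-4.2,-3.1],0,45],[[2.3,-4.2,-4.2],0,45],[[2.9,-4.2,-5.3],0,45],[[3.5,-4.2,-6.4],0,45],[[4.1,-4.2,-7.5],0,45]]';  python3 -m handwheel '[[[0.5,0,-0.9],0,45],[[0.9,0,-1.6],0,45],[[1.09,0,-1.9],0,45],[[1.09,0,-1.9],0,45],[[1.09,0,-1.9],0,45],[[1.09,0,-1.9],0,45]]';python3 go.py 640 -141.2 46 103.2;  python3 held.py w11 640 -141.2
```

```text
time: 20.95
tool_pos: [595.3, -94.3, 162.2]
eef_rot: [-90.0, 0.1, 13.2]
ft_force: [-0.2, 0.3, -2.2]
width: 53.8
time: 21.55
tool_pos: [638.9, -140.1, 163.5]
eef_rot: [-90.0, 0.0, 13.2]
ft_force: [0.0, 0.1, -1.2]
width: 53.8
t21.6 pos [ 638.9 -140.1  163.5] jaw 103.2 tilt [-0.  0. -1.] q [-20.  27.   7.  70.   0. -33.] F [ 0.   0.1 -1.2] w53.8
shift [ 0.03  3.92 -0.05] twist 0.0 dist 117
rim z-TCP 25.1 (array([ 636.75018028, -139.97135991]), np.float64(1.0864314791225773)) TCP [ 638.9 -140.1  163.5]
saucer 4956 (array([ 639.77062295, -139.39244317]), np.float64(3.1162537665322425))
```

View pics/w11.png

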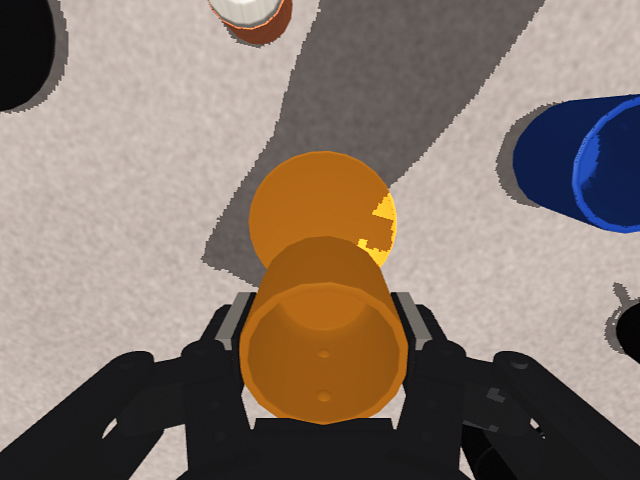

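```bash
python3 -m handwheel '[[[0.03,0.6,0],0,45],[[0.06,1.6,-0.02],0,45],[[0.06,2.6,-0.02],0,45],[[0.06,3.3,-0.02],0,45],[[0.06,3.6,-0.02],0,45],[[0.06,3.75,-0.02],0,45],[[0.06,3.82,-0.02],0,45],[[0.06,3.87,-0.02],0,45],[[0.06,3.92,-0.02],0,45],[[0.06,3.92,-0.02],0,45]]'; python3 -m handwheel '[[[0,0.03,0],0,45],[[0,0.05,0],0,45],[[0,0.05,0],0,45]]'
```

```text
time: 22.6
tool_pos: [641.7, -141.4, 46.3]
eef_rot: [-90.0, -0.0, 13.2]
ft_force: [-0.3, -0.5, -2.6]
width: 54.0
time: 22.9
tool_pos: [641.6, -141.4, 44.5]
eef_rot: [-90.0, -0.0, 13.2]
ft_force: [-0.1, 0.3, -0.2]
width: 54.4
```

```bash
python3 -m handwheel '[[[0,0.02,0],0,45],[[0,0.04,0],0,45],[[0,0.04,0],0,45]]'
```

```text
time: 23.2
tool_pos: [641.6, -141.4, 44.5]
eef_rot: [-90.0, -0.1, 13.2]
ft_force: [-4.5, 0.3, 10.1]
width: 53.7
```

Contact. Release, rise, and head to black.

```bash
python3 -m handwheel '[[[0,-0.03,0],0,45],[[0,-0.03,0],0,45],[[0,-0.03,0],0,60],[[0,-0.03,0],0,70],[[0,-0.03,0],0,80],[[0,-0.03,0],0,85],[[0,-0.03,0],0,85],[[0,-0.03,0],0,85],[[0,-0.03,0],0,85]]';  python3 -m handwheel '[[[0,-0.6,0],0,85],[[0,-1.6,0],0,85],[[0,-2.8,0],0,85],[[0,-3.9,0],0,85],[[0,-3.9,0],0,85]]'; python3 go.py 666.5 150.3 150 139.7;python3 - <<'E'
from h import *
p,d=vision.snapshot("wrist");cv2.imwrite("pics/w12.png",p)
E
```

```text
time: 24.1
tool_pos: [641.5, -141.3, 43.9]
eef_rot: [-90.0, 0.0, 13.2]
ft_force: [0.6, -0.8, -0.2]
width: 85.3
time: 24.6
tool_pos: [643.3, -141.9, 166.2]
eef_rot: [-90.2, -0.4, 13.2]
ft_force: [1.3, 0.1, -0.4]
width: 85.3
t24.6 pos [ 643.3 -141.9  166.2] jaw 103.2 tilt [ 0.007 -0.003 -1.   ] q [-20.  27.   8.  70.   0. -33.] F [ 1.3  0.1 -0.4] w85.3
shift [2.97 0.52 9.31] twist -36.5 dist 294
```

View pics/w12.png

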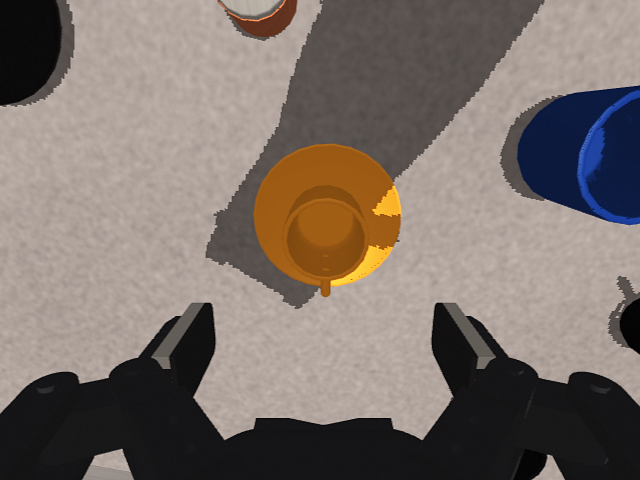

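Yellow cup in its saucer (rim (326,240)). Now black.

```bash
python3 -m handwheel '[[[2.9,0.4,9.3],-36.5,85],[[2.9,0.4,9.3],-36.5,85],[[2.9,0.4,9.3],-36.5,85],[[2.9,0.4,9.3],-36.5,85],[[2.9,0.4,9.3],-36.5,85],[[2.9,0.4,9.3],-36.5,85],[[2.9,0.4,9.3],-36.5,85],[[2.9,0.4,9.3],-36.5,85],[[2.9,0.4,9.3],-36.5,85],[[2.9,0.4,9.3],-36.5,85]]'; python3 look.py w13 666.5 150.3 59 40; python3 go.py 666.5 150.3 37 139.7
```

```text
time: 25.65
tool_pos: [662.6, 148.7, 148.7]
eef_rot: [-90.0, 0.0, 49.6]
ft_force: [-0.7, -0.6, -0.2]
width: 84.9
1796 [665.25691508 151.3424177   25.8323267 ] 0.9143679030482197
handle -132.79315038958322 302
t25.7 pos [662.7 148.7 148.9] jaw 139.6 tilt [-0. -0. -1.] q [  6.  30.  10.  70.  -0. -44.] F [-0.3  0.1 -0.4] w85.1
shift [ 0.12  3.73 -0.06] twist -0.1 dist 112
```

View pics/w13.png

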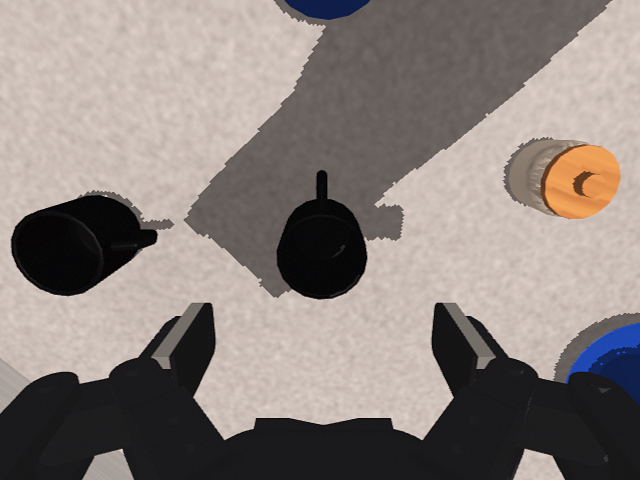

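```bash
python3 -m handwheel '[[[0.1,1,-0.06],0,85],[[0.1,2,-0.06],0,85],[[0.1,3,-0.06],0,85],[[0.1,3.5,-0.06],0,85],[[0.1,3.71,-0.06],0,85],[[0.1,3.71,-0.06],0,85],[[0.1,3.71,-0.06],0,50],[[0.1,3.71,-0.06],0,45],[[0.1,3.71,-0.06],0,45],[[0.1,3.71,-0.06],0,45],[[0.1,3.71,-0.06],0,45],[[0.1,3.71,-0.06],0,45]]' 40; python3 go.py 558.1 -398.3 160 139.7
```

```text
time: 26.9
tool_pos: [666.6, 151.3, 39.2]
eef_rot: [-90.1, -0.1, 49.7]
ft_force: [-0.2, -0.8, 5.1]
width: 54.0
t26.9 pos [666.6 151.3  39.2] jaw 139.7 tilt [ 0.002  0.    -1.   ] q [  6.  34.   1.  57.  -0. -44.] F [-0.2 -0.8  5.1] w54.0
shift [-16.3   -4.04  -9.1 ] twist -0.0 dist 573
```

```bash
python3 -m handwheel '[[[0,-0.6,0],0,45],[[0,-1.8,0],0,45],[[0,-3,0],0,45],[[0,-3.9,0],0,45],[[0,-4.05,0],0,45],[[-1,-4.05,-0.56],0,45],[[-2.2,-4.05,-1.23],0,45],[[-3.4,-4.05,-1.9],0,45],[[-4.6,-4.05,-2.57],0,45],[[-5.8,-4.05,-3.24],0,45],[[-7,-4.05,-3.91],0,45],[[-8.2,-4.05,-4.58],0,45]]';  python3 -m handwheel '[[[-1.2,0,-0.67],0,45],[[-2.4,0,-1.34],0,45],[[-3.6,0,-2.01],0,45],[[-4.8,0,-2.68],0,45],[[-6,0,-3.35],0,45],[[-7,0,-3.9],0,45],[[-7.7,0,-4.3],0,45],[[-8.05,0,-4.5],0,45],[[-8.1,0,-4.52],0,45],[[-8.1,0,-4.52],0,45],[[-8.1,0,-4.52],0,45]]';python3 go.py 558.1 -398.3 46 139.7;  python3 held.py w14 558.1 -398.3
```

```text
time: 28.1
tool_pos: [610.5, -126.5, 158.0]
eef_rot: [-89.9, 0.0, 49.7]
ft_force: [1.0, -0.7, -1.8]
width: 54.0
time: 29.2
tool_pos: [558.1, -396.8, 159.1]
eef_rot: [-90.0, -0.0, 49.8]
ft_force: [0.1, 0.7, -1.6]
width: 54.4
t29.2 pos [ 558.1 -396.8  159.1] jaw 139.8 tilt [-0.  0. -1.] q [-42.  30.  12.  72.   0. -92.] F [ 0.1  0.7 -1.6] w54.4
shift [-0.04  3.77 -0.04] twist 0.1 dist 113
rim z-TCP 25.2 (array([ 556.94114137, -397.3394924 ]), np.float64(1.1573699056200972)) TCP [ 558.1 -396.8  159.1]
saucer 5248 (array([ 557.34288776, -396.87019658]), np.float64(3.130059635143777))
```

View pics/w14.png

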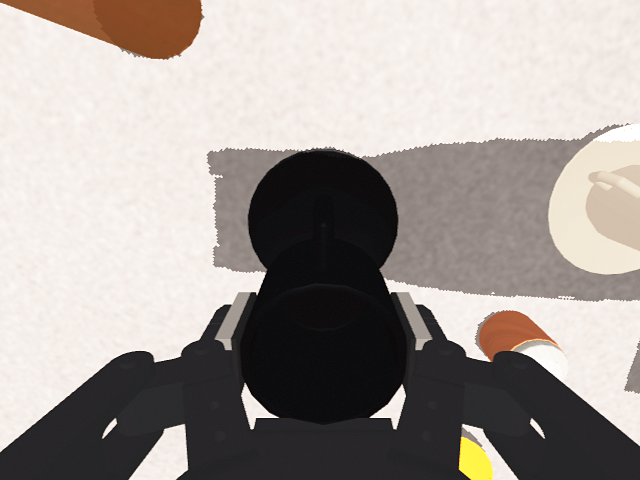

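```bash
python3 -m handwheel '[[[0,0.6,0],0,45],[[0,1.6,0],0,45],[[0,2.6,0],0,45],[[0,3.2,0],0,45],[[0,3.5,0],0,45],[[0,3.63,0],0,45],[[0,3.7,0],0,45],[[0,3.75,0],0,45],[[0,3.79,0],0,45],[[0,3.79,0],0,45]]'; python3 -m handwheel '[[[0,0.03,0],0,45],[[0,0.05,0],0,45],[[0,0.05,0],0,45]]'
```

```text
time: 30.25
tool_pos: [557.8, -398.3, 46.0]
eef_rot: [-90.0, 0.0, 49.7]
ft_force: [0.4, -0.4, -2.0]
width: 54.0
time: 30.55
tool_pos: [557.8, -398.4, 45.1]
eef_rot: [-90.1, 0.0, 49.7]
ft_force: [-1.4, 1.0, 5.6]
width: 53.9
```

Contact at 5.6 N. Release and back away.

```bash
python3 -m handwheel '[[[0,0,0],0,45],[[0,0,0],0,45],[[0,0,0],0,60],[[0,0,0],0,70],[[0,0,0],0,80],[[0,0,0],0,85],[[0,0,0],0,85],[[0,0,0],0,85],[[0,0,0],0,85]]';  python3 -m handwheel '[[[0,-0.6,0],0,85],[[0,-1.6,0],0,85],[[0,-2.8,0],0,85],[[0,-4,0],0,85],[[0,-5,0],0,85],[[0,-5,0],0,85]]';python3 - <<'E'
from h import *
C=dict(blk=(558.1,-398.3),wht=(377,-267.3),yel=(640,-141.2),blu=(552.4,412.8))
for n in ["top","scene"]:
    p,d=vision.snapshot(n);cv2.imwrite(f"pics/{n}9.png",p);P=cloud(n,p,d).reshape(-1,3);P=P[~np.isnan(P[:,0])]
    for k,c in C.items():
        r=np.hypot(*(P[:,:2]-c).T)
        Q=P[(r<45)&(P[:,2]>25)&(P[:,2]<90)]
        if len(Q)<30: print(n,k,'few',len(Q));continue
        t=np.percentile(Q[:,2],97);T=Q[Q[:,2]>t-5];q,e=circ(*T[:,:2].T,r=26)
        S=P[(r<70)&(P[:,2]>11.5)&(P[:,2]<17)];S=S[np.hypot(*(S[:,:2]-q).T)>42]
        sq,se=circ(*S[:,:2].T,r=53)
        print(n,k,'rim z%.1f'%t,q.round(1),e.round(1),'saucer',sq.round(1),len(S),'diff',(q-sq).round(1))
E
```

```text
time: 31.45
tool_pos: [557.7, -398.2, 43.9]
eef_rot: [-90.0, -0.0, 49.7]
ft_force: [0.1, 0.4, -0.9]
width: 85.1
time: 32.05
tool_pos: [558.8, -399.2, 199.1]
eef_rot: [-90.4, 0.0, 49.7]
ft_force: [-0.8, -1.1, 0.0]
width: 85.0
top blk rim z66.6 [ 556.8 -399.3] 1.0 saucer [ 557.3 -399.6] 444 diff [-0.5  0.3]
top wht few 0
top yel rim z67.1 [ 639.6 -142.8] 1.0 saucer [ 639.2 -142.1] 532 diff [ 0.4 -0.7]
top blu rim z67.0 [552.7 410.9] 1.0 saucer [551.6 412.1] 562 diff [ 1.2 -1.2]
scene blk rim z65.5 [ 559.5 -397.9] 1.2 saucer [ 559.3 -397.3] 216 diff [ 0.1 -0.6]
scene wht rim z65.4 [ 379.3 -267.8] 1.1 saucer [ 378.7 -266.4] 171 diff [ 0.7 -1.5]
scene yel rim z66.6 [ 642.7 -140.6] 0.9 saucer [ 640.7 -140. ] 334 diff [ 2.  -0.6]
scene blu rim z66.2 [555.8 412.7] 0.9 saucer [553.4 413.7] 441 diff [ 2.4 -0.9]
```

View pics/top9.png

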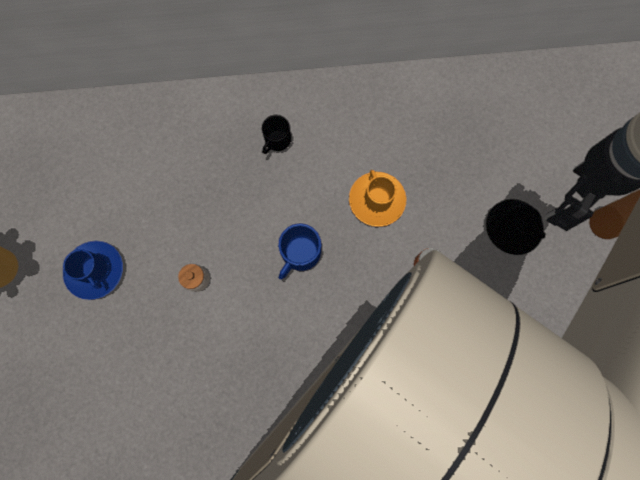

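View pics/scene9.png

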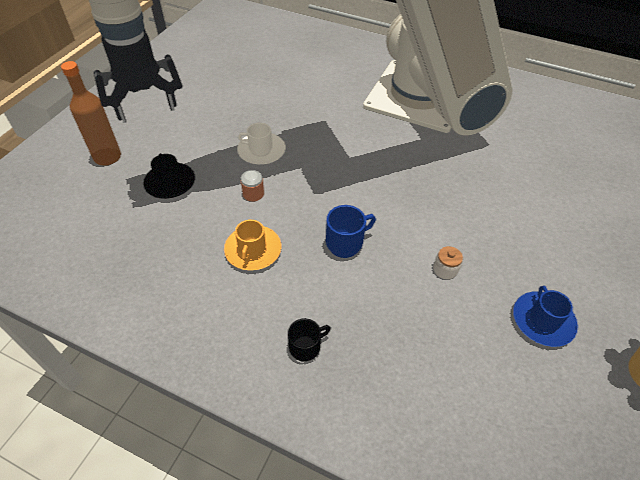

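All cups read within 3 mm of their saucers' centres, rims at about 66 mm, saucers and bystanders in place. Hand in.

```bash
python3 -m handwheel '[[[0,0,0],0,85],[[0,0,0],0,85],[[0,0,0],0,85],[[0,0,0],0,85]]'; python3 -c "
from rig import finish_job
print(finish_job())"
```

```text
time: 32.55
tool_pos: [557.6, -398.1, 193.3]
eef_rot: [-89.9, -0.0, 49.7]
ft_force: [0.8, -0.8, 0.2]
width: 85.5
the job is handed in; nothing more can be done
None
```

All four cups stand in the saucers of their own colours, and I handed the job in at about 32.6 s of the 112 s. I used the smaller blue cup and the black cup farthest to the robot's left. No verdict was reported.

- **Cup placement:** in the last camera checks each cup's axis was within about 3 mm of its saucer's centre. The rims were about 66 mm above the worktop, which fits a foot resting on the well floor.
- **White cup:** the arm hid it from the top camera, so only the scene camera confirms it, at about 1.6 mm off centre.
- **Saucers, salt pot and pepper tin:** the saucers measured within about 1 mm of where they started. I judged the salt pot and pepper tin undisturbed by eye only; the arm hid the pepper tin in the last top picture.
- **Forces:** the set-down force I read was highest for the blue cup, about 21 N upward. The gripper was open and well clear when I handed in.
- **Disagreement:** the two fixed cameras differ by 2–4 mm in absolute position. Both agree that the cups sit centred on their saucers.

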